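Mesh a nylon pulley on a splined shaft and hold it home

TASK

Pick up the white nylon pulley wheel and fit it, hub upwards, on the upright splined shaft of the door gearmotor: turn it until the splines mesh, without forcing it, and slide it down. Then press it fully home against the spring washer and keep it there with the gripper on it, so that a mate can snap the retaining ring on: the program finishes while still holding it pressed down. Leave the ratchet and the spray nozzle where they lie.

Things in the scene. Friction and masses are not known exactly. Their poses are not given: they have to be found in the camera images.
- wheel: white nylon V-belt pulley, 80 g, lying hub up on the bench; origin at the centre of its underside, z up its axis. Rim 76 mm diameter, 18 mm high; six spokes with open windows. Through bore 28 mm diameter with six inward teeth 3.8 mm wide reaching in to 20 mm diameter, six grooves between them. x runs through the middle of a spoke and groove; each spoke is in line with a groove, every 60 degrees
- hub_top (a point): centre of the top of the wheel's round hub, 34 mm above its underside. The hub, 36 mm diameter, stands 16 mm above the rim: grip it here from above, fingertips just over rim and spokes. Axes as the wheel's
- shaft: upright steel output shaft, locked, does not turn. Origin on its axis at the gearbox's output face, 64 mm over the bench; z up. Six straight splines, 5 mm wide, 17 mm root and 26 mm tip diameter, from the origin up to z = 39 mm. x runs through the middle of one spline, the others every 60 degrees; unrelated to the gearbox's yaw. Above them a plain bevelled nose, 17 mm diameter, up to z = 52 mm
- spline_end (a point): on the shaft's axis at the square upper ends of the splines, 39 mm above its origin. Unmeshed, the wheel's teeth rest here (underside at this height). Meshed when wheel and shaft yaw differ by a multiple of 60 degrees, about 4 to 5 degrees play either way, 1 mm play sideways: then the wheel slides on down to the washer
- washer (a joint): steel thrust washer, 42 mm diameter, on a wave spring round the shaft's foot: how far it is pressed down, m. 0 = free, its top at shaft z = 14 mm; 0.005 = on its stop, top at 9 mm, wheel home (underside at shaft z = 9 mm). 4 N to start, 12 N at the stop
- gearmotor: fixed door gearmotor; origin on the bench under the shaft's axis. Grey aluminium gearbox 100 (x) by 110 (y) mm, 58 mm high, feet 136 mm over x; raised round output face 60 mm diameter at 64 mm. Dark motor, 72 mm diameter, top at 72 mm, lies out to 210 mm along its -y
- ratchet: bystander: chrome ratchet, 178 mm long along its x, head (+x end) 34 mm wide, 25 mm high, lying on the bench; origin under its middle
- nozzle: bystander: green trigger spray nozzle lying on its side, about 80 by 100 mm, 28 mm high; origin on the bench under its neck

How it is judged:
On the way, in this order (a step that is already met when the one before it is completed fails the run):
1. the wheel is lifted off the bench in the gripper (height (world z) of wheel above 0.03 m and contact force between the fingers and wheel above 1 N), for 0.2 s.
2. the splines have meshed: the wheel has slid at least 8 mm down over them, hub upwards (z of wheel in the frame of shaft below 0.031 m and horizontal distance between wheel and shaft below 0.003 m and angle between wheel's own z axis and vertical below 0.1 rad), for 0.1 s.
At the end, for the whole second after the job is handed in: Wheel hub up on the shaft, axis within 2.5 mm and tilt under 0.08 rad, underside within 2.5 mm of home; spring washer pressed at least 4 of its 5 mm; the gripper still on the wheel (over 5 N), wheel still, through the last second. Ratchet and nozzle lie on the bench (value of joint washer above 0.004 m and z of wheel in the frame of shaft below 0.0115 m and horizontal distance between wheel and shaft below 0.0025 m and angle between wheel's own z axis and vertical below 0.08 rad and contact force between the fingers and wheel above 5 N and linear speed of wheel below 0.01 m/s and height (world z) of each of ratchet, nozzle below 0.005 m); the arm keeps its last pose, push and grip.
It fails at once if the wheel was forced on the shaft with more than 60 N (contact force between wheel and shaft above 60 N).
It fails at once if the ratchet or the nozzle was moved more than 3 cm (distance of any of ratchet, nozzle from where it was at the start of the episode above 0.03 m).
It also fails if it takes over 64 s, if anything falls off the work surface, if the arm or the gripper's body presses on something with over 40 N, if the wrist force passes 120 N, or if a joint passes its speed limit or range.

ROBOT

A 6-joint arm with a two-finger parallel gripper is mounted at the origin on the work surface. World frame = base frame: x ahead of the robot, y to its left, z up, the work surface at z = 0. Lengths are in m, angles in rad, forces in N, time in s.
With the tool pointing down it reaches from about 0.3 to 0.875 m from the base axis. Payload 4.2 kg.
Tool frame: the origin (TCP) lies between the finger pads; the fingertips stand 22 mm ahead of it and the grasp point (between the pads) lies 3 mm ahead of it; z points along the fingers, y is the line along which they close (so a half turn about z gives the same grasp; the last joint's range is limited). The gripper opens to 85 mm and grips with 20 to 120 N. Pads are 22 mm wide; open, the fingers measure 114 mm over their backs; the gripper's body (76 mm by 85 mm) begins 54 mm behind the grasp point. The pads swing forward as they close: fully open they stand 13 mm farther back than shut.
Start: joints at [-1.272, 0.32, 1.565, -0, 1.257, -0.02], TCP at [0.18, -0.546, 0.253] pointing down, gripper open.
Joint ranges: [-3.11, 3.11], [-0.84, 2.01], [0.21, 2.61], [-1.34, 4.49], [0.05, 2.63], [-2.56, 2.56]. Speed limits (rad/s): [2.57, 2.57, 3.14, 3.14, 3.14, 3.14].

INTERFACE

Orientations are given as a unit quaternion [w, x, y, z].
In Python, from bench import r, cam gives the robot as it stands (r), with the cameras (cam).
- The arm moves only by the shell command python3 nudge.py [FORCE], which reads ROWS from standard input. ROWS is a JSON list of rows, 1 to 10 of them, each written [opening, [dx, dy, dz], [rx, ry, rz]]: the opening from 0.0 (shut) to 1.0 (fully open), then dx, dy, dz in normalised numbers (1 is 0.8 m), then a rotation vector rx, ry, rz in a scale on which 1.0 is pi rad; each row is the pose to reach, as a shift and turn from the pose commanded when the command began, along the tool's axes at that moment; what a row does not reach only later rows make up. A row lasts 1/12 s, in which the tool goes at most 0.0417 m and 0.125 rad, less where a joint would pass 70% of its speed; a pose out of reach is approached as far as the arm can. The fingers move at their own pace and stop on an object; FORCE is the grip in N (left out, the last holds). Time passes only in rows, so rows that do not move let the fingers close. It prints the time, the measured TCP pose, the force, the opening and the grip force at its end. Input that does not fit is refused with a message, and nothing moves.
- r.get_obs(): the state, without advancing time (a new reading comes with each control period).
- cam.get_image(name): name is "side" or "top"; returns a dict with "frame" (420x560x3 uint8, blue, green, red), "fx", "fy", "cx", "cy" (pixels), "origin" and "attitude" of the camera in the world. Camera axes: x right, y up, looking along -z (the intrinsics and any distortion apply to the point x, -y, -z); pixel columns grow to the right and rows downward; lengths in m; the calibration is good to about 2 mm. A picture is of the moment at which its call begins. There is no depth.
- r.sign_off(): hands the job in; it is judged then, once.
The state is a dict: "time": time; "q": joint angles; "joint_velocities": joint speeds; "effort": joint torques, N m; "position": TCP position; "tool_rot": TCP orientation; "contact_force": force on the tool from outside, world axes, zero at the start; "moment": the same for the moment, N m; "width": opening from 0.0 (shut) to 1.0 (fully open); "grip_force": force on a finger pad.
Only numpy, scipy, OpenCV 4.12 (cv2) and the standard library are available. Lean on these libraries where they do the work, as an engineer would, in place of code of your own. Each camera call takes 0.05 s, during which the arm holds its last target. There are 200 camera calls.

## Working session

There is one attempt and no reset: what is moved stays moved. The work goes in short steps, Python scripts to look and compute and a shell command to move; the robot and the scene stay as the last step left them, time stands still between calls to the robot, and variables do not carry over. Pictures are saved under pics/ and viewed, at most 10 in all, crops included, and the job is handed in when it is done.

```bash
ls; mkdir -p pics; python3 - <<'E'
from bench import r, cam
import cv2
for n in("side","top"):
    d=cam.get_image(n); cv2.imwrite(f"pics/{n}0.png",d["frame"]); print({k:v for k,v in d.items() if k!="frame"})
o=r.get_obs(); print(o)
E
```

```text
bench.py
nudge.py
pics
{'fx': 413.4699933451272, 'fy': 413.4699933451272, 'cx': 282.2214515946543, 'cy': 215.1452855853949, 'origin': array([ 0.29017574, -0.41898382,  0.67598104]), 'attitude': array([ 0.90681243,  0.36261839, -0.08163386, -0.19883419])}
{'fx': 400.49690167547703, 'fy': 400.49690167547703, 'cx': 277.0420106601779, 'cy': 206.5669116761973, 'origin': array([0.50104507, 0.09082316, 0.73117237]), 'attitude': array([ 0.71047366,  0.01229155, -0.02498356, -0.70317275])}
{'time': 0.1, 'q': array([-1.27198952e+00,  3.20239369e-01,  1.56556351e+00,  6.94124039e-06,
        1.25744754e+00, -2.00020169e-02]), 'joint_velocities': array([-0.00126719, -0.00216554, -0.00301285, -0.00031015,  0.0001545 ,
        0.00158898]), 'effort': array([-2.01473299e-04, -4.16408050e+01, -2.34704429e+01, -2.26058830e-05,
        4.91099636e-03, -1.25121213e-05]), 'position': array([ 0.18010702, -0.54563552,  0.25255727]), 'tool_rot': array([-8.21301967e-04,  9.87321827e-01,  1.58729086e-01, -1.11905842e-04]), 'contact_force': array([-0.30503638,  0.0499198 ,  0.20843261]), 'moment': array([-0.02044451, -0.0113537 , -0.00156143]), 'grip_force': 0.0, 'width': 1.0000531283376672}
```

View pics/side0.png

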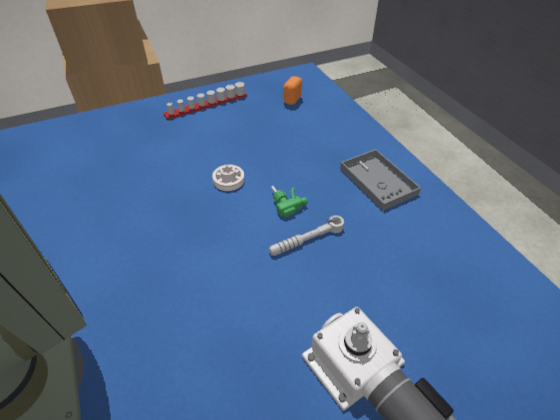

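View pics/top0.png

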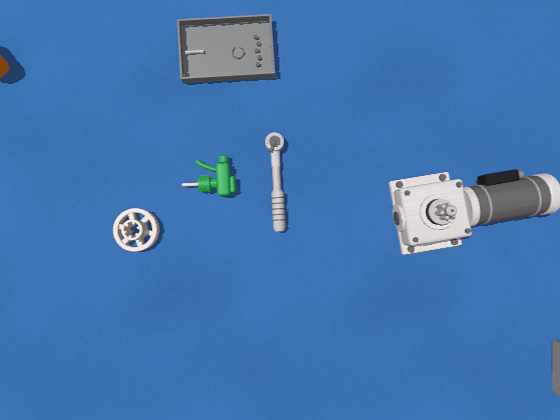

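The top view shows the wheel at about (136,230) and the shaft at about (445,211). In the side view they are at about (228,178) and (361,335). The ratchet and nozzle lie between them. I'll zoom into both.

```bash
python3 - <<'E'
import cv2,numpy as np
s=cv2.imread("pics/side0.png");t=cv2.imread("pics/top0.png")
f=lambda im,x,y,w,h,z:cv2.resize(im[y:y+h,x:x+w],None,fx=z,fy=z,interpolation=cv2.INTER_CUBIC)
a=np.hstack([f(t,106,200,60,60,5),f(t,411,181,60,60,5)]) 
b=np.hstack([f(s,198,150,60,60,5),f(s,330,310,60,60,5)])
cv2.imwrite("pics/crop1.png",np.vstack([a,b]))
E
```

```text
(no output)
```

View pics/crop1.png

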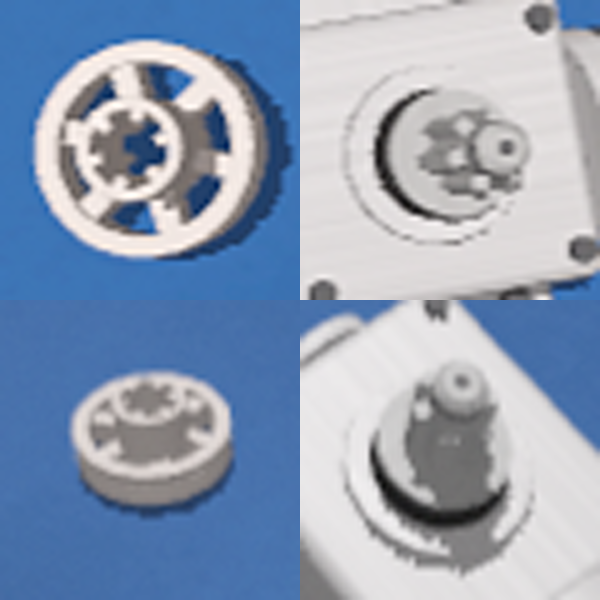

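The hub top is at about (132.6,229.4) in the top view and (227.2,169.6) in the side view. The shaft nose is at about (452,210) and (362,326). The teeth and splines show in the top view, so next I triangulate and work out the yaws.

```bash
cat > h.py <<'E'
import numpy as np,cv2
from scipy.spatial.transform import Rotation as R
from scipy.optimize import least_squares
C={"side":(413.46999,282.22145,215.14529,[.29017574,-.41898382,.67598104],[.90681243,.36261839,-.08163386,-.19883419]),
"top":(400.4969,277.04201,206.56691,[.50104507,.09082316,.73117237],[.71047366,.01229155,-.02498356,-.70317275])}
def proj(n,P):
    f,cx,cy,o,q=C[n]; p=(np.atleast_2d(P)-o)@R.from_quat(q,scalar_first=True).as_matrix()
    return np.c_[cx+f*p[:,0]/-p[:,2],cy-f*p[:,1]/-p[:,2]]
def tri(a,b): # top, side pixels
    s=least_squares(lambda P:np.r_[proj("top",P)[0]-a,proj("side",P)[0]-b],[.5,0,.05]); return s.x,s.fun
def ring(r,z,c,a): return np.c_[c[0]+r*np.cos(a),c[1]+r*np.sin(a),np.full(np.size(a),z)]
def samp(im,n,P):
    u=proj(n,P).astype(np.float32); return cv2.remap(im,u[None,:,0].copy(),u[None,:,1].copy(),cv2.INTER_LINEAR)[0]
E
python3 - <<'E'
from h import *
print("hub",tri((132.6,229.4),(227.2,169.6))); print("nose",tri((452,210.2),(361.8,326)))
# background-colour silhouettes of the rim: blob of wheel, both views
t=cv2.imread("pics/top0.png");s=cv2.imread("pics/side0.png")
for n,im,(x,y,w,h) in(("top",t,(100,195,75,75)),("side",s,(195,145,66,66))):
    c=im[y:y+h,x:x+w].astype(int); m=((c[...,2]>185)&(c[...,0]-c[...,2]<30)) if n=="top" else (c[...,0]-c[...,2]<30)
    k=cv2.findContours(m.astype(np.uint8),cv2.RETR_EXTERNAL,cv2.CHAIN_APPROX_NONE)[0]; k=max(k,key=cv2.contourArea)
    print(n,cv2.fitEllipse(cv2.convexHull(k)+np.array([x,y])),cv2.boundingRect(k))
E
```

```text
hub (array([0.49490435, 0.32843208, 0.0323402 ]), array([-0.19082099,  0.46470225,  0.70185685,  0.03915884]))
nose (array([ 0.52997517, -0.1916281 ,  0.11438561]), array([-0.2786326 ,  0.61682846,  0.64501376, -0.10803161]))
top ((134.4106903076172, 229.37026977539062), (42.67784881591797, 43.741424560546875), 61.07611083984375) (13, 13, 44, 43)
side ((228.03297424316406, 177.372314453125), (26.51777458190918, 33.43412399291992), 83.87352752685547) (17, 20, 32, 26)
```

```bash
cat >> h.py <<'E'
def up(P,z): # top-view back-projection of pixel P to height z
    return least_squares(lambda X:proj("top",[X[0],X[1],z])[0]-P,[.5,0]).x
def upside(P,z):
    return least_squares(lambda X:proj("side",[X[0],X[1],z])[0]-P,[.5,0]).x
def phase(im,n,c,z,radii):
    a=np.deg2rad(np.arange(0,360,2)); g=cv2.cvtColor(im,cv2.COLOR_BGR2GRAY)
    v=np.array([samp(g,n,ring(r,z,c,a)) for r in radii],float).mean(0)
    F=(v*np.exp(-6j*a)).mean(); return np.rad2deg(-np.angle(F))/6*-1%60,abs(F),v   # yaw of the bright maxima
E
python3 - <<'E'
from h import *
t=cv2.imread("pics/top0.png");s=cv2.imread("pics/side0.png")
print("rim top view",up((134.4,229.37),.018),"hub top-view",up((132.6,229.4),.034),"side",upside((227.2,169.6),.034))
print("nose top",up((452,210.2),.116),"side",upside((361.8,326),.116))
cw=up((132.6,229.4),.034)
for z,rr,l in((.034,(.011,.012,.013),"teeth"),(.018,(.022,.024,.026),"spoke18"),(.012,(.022,.024,.026),"spoke12")):
    y,m,v=phase(t,"top",cw,z,rr);print(l,y,m)
cs=up((452,210.2),.116)
for im,n,c in((t,"top",cs),(s,"side",upside((361.8,326),.116))):
  for z in(.103,.08):
    for rr in((.0105,.0115,.0125),):
      y,m,v=phase(im,n,c,z,rr);print("spl",n,z,y,m)
  print(phase(im,n,c,.103,(.0115,))[2].astype(int)[::3])
# overlay
def ov(im,n,x,y,lists,z=8,w=50):
    o=cv2.resize(im[y:y+w,x:x+w],None,fx=z,fy=z,interpolation=cv2.INTER_CUBIC)
    for P,col in lists:
        cv2.polylines(o,[np.round((proj(n,P)-[x,y]+.5)*z).astype(int)],False,col,1)
    return cv2.resize(o,(400,300) if 0 else (300,300)) if z*w!=400 else o
A=np.linspace(0,2*np.pi,73)
yw=np.deg2rad(phase(t,"top",cw,.034,(.011,.012,.013))[0]); 
W=[(ring(.038,.018,cw,A),(0,0,255)),(ring(.018,.034,cw,A),(0,255,0))]+[(np.array([[*cw,.034],ring(.014,.034,cw,yw+k*np.pi/3)[0]]),(255,0,255)) for k in range(6)]
ys=np.deg2rad(phase(t,"top",cs,.103,(.0105,.0115,.0125))[0])
S=lambda c:[(ring(.013,.103,c,A),(0,0,255)),(ring(.0085,.116,c,A),(0,255,0))]+[(np.array([ring(.0085,.103,c,ys+k*np.pi/3)[0],ring(.013,.103,c,ys+k*np.pi/3)[0]]),(255,0,255)) for k in range(6)]
cv2.imwrite("pics/ov1.png",np.hstack([ov(t,"top",110,205,W),ov(t,"top",425,186,S(cs))]))
E
```

```text
rim top view [0.49568475 0.32983827] hub top-view [0.49572311 0.32756332] side [0.49289731 0.32733984]
nose top [ 0.53086114 -0.19133692] side [ 0.52831498 -0.1920303 ]
teeth 11.88164226125817 12.733142435303266
spoke18 42.079355252794244 32.060182630696715
spoke12 42.97430732434743 23.317300236039276
spl top 0.103 15.455788349692265 11.442703084066263
spl top 0.08 35.403976005563166 5.169244815407121
[176 154 141 141 139 155 185 203 204 189 151 132 130 141 136 159 191 202
 202 178 136 120 131 140 144 169 189 200 200 188 155 112 110 107 109 121
 145 175 155 136 167 180 176 180 182 186 191 193 185 182 178 175 181 193
 197 202 206 205 202 198]
spl side 0.103 12.178643867640076 6.573527861668357
spl side 0.08 23.035342404432722 5.160464451951288
[179 182 182 193 197 199 194 195 195 198 200 198 195 192 202 206 208 205
 202 188 163 139 128 120 116 146 177 201 195 187 167 121 111 109 107 107
 114 121 122 122 131 117 109 108 107 109 114 120 129 137 148 151 147 145
 142 144 179 196 196 187]
```

View pics/ov1.png

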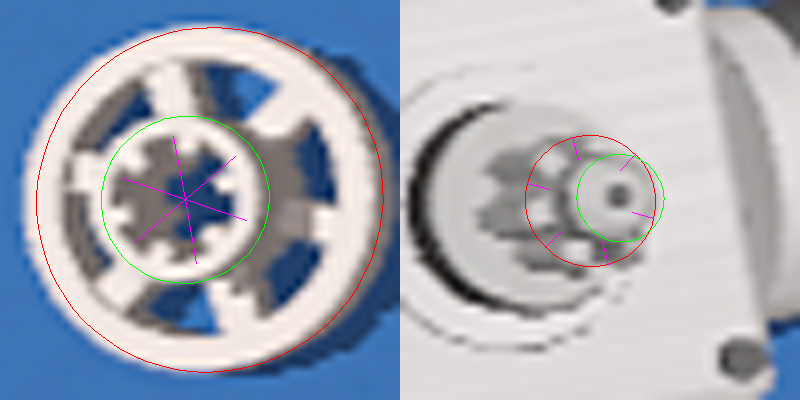

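Correcting the sign, the wheel's groove yaw is about 18° and the spline yaw about 44.7°. The tool yaw is 18.3°, already in line with the wheel, so I move over it.

Units first: shifts go in shares of 0.8 m and turns go in shares of pi rad. So -0.32 m / 0.8 = -0.4, 0.25 m / 0.8 = 0.3125.

```bash
echo '[[1,[0.3125,-0.4,0],[0,0,0]],[1,[0.3125,-0.4,0],[0,0,0]],[1,[0.3125,-0.4,0],[0,0,0]],[1,[0.3125,-0.4,0],[0,0,0]],[1,[0.3125,-0.4,0],[0,0,0]],[1,[0.3125,-0.4,0],[0,0,0]],[1,[0.3125,-0.4,0],[0,0,0]],[1,[0.3125,-0.4,0],[0,0,0]],[1,[0.3125,-0.4,0],[0,0,0]],[1,[0.3125,-0.4,0],[0,0,0]]]' | python3 nudge.py 30
echo '[[1,[0.3125,-0.4,0],[0,0,0]],[1,[0.3125,-0.4,0],[0,0,0]],[1,[0.3125,-0.4,0],[0,0,0]],[1,[0.3125,-0.4,0],[0,0,0]],[1,[0.3125,-0.4,0],[0,0,0]],[1,[0.3125,-0.4,0],[0,0,0]],[1,[0.3125,-0.4,0],[0,0,0]],[1,[0.3125,-0.4,0],[0,0,0]],[1,[0.3125,-0.4,0],[0,0,0]],[1,[0.3125,-0.4,0],[0,0,0]]]' | python3 nudge.py
```

```text
time: 0.93
position: [0.3172, -0.161, 0.2532]
tool_rot: [-0.0, 0.987, 0.159, 0.0]
contact_force: [-0.5, 0.4, -0.3]
width: 1.001
grip_force: 0.0
time: 1.77
position: [0.4549, 0.2216, 0.2528]
tool_rot: [-0.0, 0.987, 0.16, 0.0]
contact_force: [0.7, -0.4, -0.4]
width: 1.003
grip_force: 0.0
```

In the tool's units: 0.15 m / 0.8 = 0.1875, -0.0915 m / 0.8 = -0.1144.

```bash
echo '[[1,[0.0913,-0.1144,0],[0,0,0]],[1,[0.0913,-0.1144,0],[0,0,0]],[1,[0.0913,-0.1144,0],[0,0,0]],[1,[0.0913,-0.1144,0.1875],[0,0,0]],[1,[0.0913,-0.1144,0.1875],[0,0,0]],[1,[0.0913,-0.1144,0.1875],[0,0,0]],[1,[0.0913,-0.1144,0.1875],[0,0,0]],[1,[0.0913,-0.1144,0.1875],[0,0,0]],[1,[0.0913,-0.1144,0.1875],[0,0,0]]]' | python3 nudge.py
python3 - <<'E'
from bench import r, cam
from h import *
o=[]
for n in("top","side"):
    im=cam.get_image(n)["frame"];cv2.imwrite(f"pics/{n}1.png",im)
    x,y=(85,170) if n=="top" else (170,110)
    o.append(cv2.resize(im[y:y+110,x:x+110],(400,400),interpolation=cv2.INTER_CUBIC))
cv2.imwrite("pics/pre.png",np.hstack(o)); print(r.get_obs()["position"])
E
```

```text
time: 2.52
position: [0.4945, 0.3278, 0.1022]
tool_rot: [0.001, 0.987, 0.159, -0.001]
contact_force: [0.8, 0.0, 1.2]
width: 0.999
grip_force: 0.0
[0.49639992 0.3289561  0.10527385]
```

View pics/pre.png

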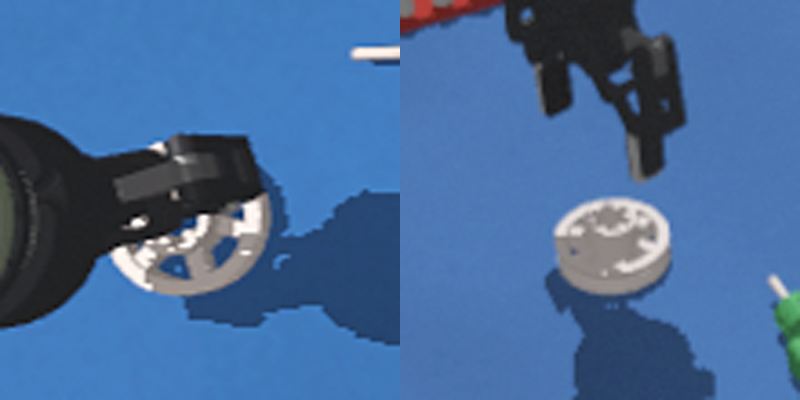

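The side view shows the open fingers straddling the wheel, centred at about (610,130) in the crop, with the nozzle clear at the right. I descend and close.

In the tool's units: 0.06 m / 0.8 = 0.075, 0.055 m / 0.8 = 0.0688.

```bash
echo '[[1,[0,0,0.0375],[0,0,0]],[1,[0,0,0.0688],[0,0,0]],[1,[0,0,0.075],[0,0,0]],[1,[0,0,0.075],[0,0,0]],[0,[0,0,0.075],[0,0,0]],[0,[0,0,0.075],[0,0,0]],[0,[0,0,0.075],[0,0,0]],[0,[0,0,0.075],[0,0,0]],[0,[0,0,0.075],[0,0,0]],[0,[0,0,0.075],[0,0,0]]]' | python3 nudge.py 40
echo '[[0,[0,0,0],[0,0,0]],[0,[0,0,0],[0,0,0]],[0,[0,0,0],[0,0,0]],[0,[0,0,0],[0,0,0]]]' | python3 nudge.py
```

```text
time: 3.45
position: [0.4958, 0.3286, 0.0449]
tool_rot: [-0.0, 0.987, 0.159, 0.001]
contact_force: [-0.7, -0.6, 5.3]
width: 0.394
grip_force: 39.6
time: 3.78
position: [0.4958, 0.3286, 0.0449]
tool_rot: [-0.0, 0.987, 0.159, 0.001]
contact_force: [-0.8, -0.9, 6.5]
width: 0.401
grip_force: 39.6
```

In the tool's units: -0.2 m / 0.8 = -0.25, -0.18 m / 0.8 = -0.225.

```bash
echo '[[0,[0,0,-0.025],[0,0,0]],[0,[0,0,-0.075],[0,0,0]],[0,[0,0,-0.125],[0,0,0]],[0,[0,0,-0.175],[0,0,0]],[0,[0,0,-0.225],[0,0,0]],[0,[0,0,-0.25],[0,0,0]],[0,[0,0,-0.25],[0,0,0]],[0,[0,0,-0.25],[0,0,0]]]' | python3 nudge.py
echo '[[0,[-0.1625,0.6313,0],[0,0,0]],[0,[-0.1625,0.6313,0],[0,0,0]],[0,[-0.1625,0.6313,0],[0,0,0]],[0,[-0.1625,0.6313,0],[0,0,0]],[0,[-0.1625,0.6313,0],[0,0,0]],[0,[-0.1625,0.6313,0],[0,0,0]],[0,[-0.1625,0.6313,0],[0,0,0]],[0,[-0.1625,0.6313,0],[0,0,0]],[0,[-0.1625,0.6313,0],[0,0,0]],[0,[-0.1625,0.6313,0],[0,0,0]]]' | python3 nudge.py
```

```text
time: 4.45
position: [0.4953, 0.3283, 0.2447]
tool_rot: [-0.001, 0.987, 0.159, 0.001]
contact_force: [-0.4, -0.1, -1.4]
width: 0.393
grip_force: 40.3
time: 5.28
position: [0.5214, -0.0893, 0.2411]
tool_rot: [-0.001, 0.987, 0.159, -0.002]
contact_force: [-0.1, -0.1, -0.1]
width: 0.398
grip_force: 40.4
```

In the tool's units: 0.102 m / 0.8 = 0.1275, -0.026 m / 0.8 = -0.0325, -0.465 rad / 3.1416 = -0.148.

```bash
echo '[[0,[-0.0325,0.1275,0],[0,0,-0.148]],[0,[-0.0325,0.1275,0],[0,0,-0.148]],[0,[-0.0325,0.1275,0],[0,0,-0.148]],[0,[-0.0325,0.1275,0],[0,0,-0.148]],[0,[-0.0325,0.1275,0],[0,0,-0.148]],[0,[-0.0325,0.1275,0],[0,0,-0.148]],[0,[-0.0325,0.1275,0],[0,0,-0.148]],[0,[-0.0325,0.1275,0],[0,0,-0.148]]]' | python3 nudge.py
python3 - <<'E'
from bench import r, cam
from h import *
o=[]
for n in("top","side"):
    im=cam.get_image(n)["frame"];cv2.imwrite(f"pics/{n}2.png",im)
    x,y=(390,140) if n=="top" else (300,210)
    o.append(cv2.resize(im[y:y+130,x:x+130],(400,400),interpolation=cv2.INTER_CUBIC))
cv2.imwrite("pics/over.png",np.hstack(o)); print(r.get_obs()["position"],r.get_obs()["tool_rot"],r.get_obs()["q"])
E
```

```text
time: 5.95
position: [0.5299, -0.1915, 0.2427]
tool_rot: [-0.0, 0.924, 0.382, -0.0]
contact_force: [-0.1, -0.8, -1.1]
width: 0.396
grip_force: 40.4
[ 0.53014886 -0.19158982  0.24321809] [-9.46097000e-05  9.24076826e-01  3.82206750e-01 -1.07068352e-04] [-3.67181197e-01  3.08556875e-01  1.60695231e+00 -1.08245534e-05
  1.22636905e+00  4.19252418e-01]
```

View pics/over.png

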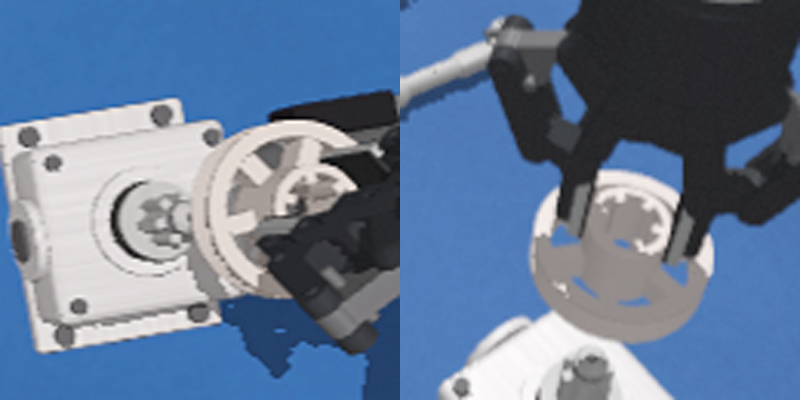

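Top view shows the wheel's rim centred at about (285,207) in the crop, shaft to its left. Side view shows the hub top at about (633,222) in the crop, gripped square. I overlay the predicted on-axis wheel model, carrying over the pixel residuals measured at the nose.

```bash
cat > ov.py <<'E'
from h import *
RES={"top":np.array([.28,-.62]),"side":np.array([-.645,.11])}
def ov(n,f,x,y,w,c,zt,yaw):
    im=cv2.imread(f);Z=400/w;o=cv2.resize(im[y:y+w,x:x+w],(400,400),interpolation=cv2.INTER_CUBIC)
    A=np.linspace(0,2*np.pi,73)
    L=[(ring(.038,zt-.016,c,A),(0,0,255)),(ring(.018,zt,c,A),(0,255,0)),(ring(.038,zt-.034,c,A),(0,255,255))]
    L+=[(np.vstack([ring(.010,zt,c,yaw+(k+.5)*np.pi/3),ring(.017,zt,c,yaw+(k+.5)*np.pi/3)]),(255,0,255)) for k in range(6)]
    for P,col in L: cv2.polylines(o,[np.round((proj(n,P)+RES[n]-[x,y]+.5)*Z).astype(int)],False,col,1)
    return o
E
python3 - <<'E'
from ov import *
c=[.530,-.1916];y=np.deg2rad(44.7)
cv2.imwrite("pics/ov2.png",np.hstack([ov("top","pics/top2.png",450,170,66,c,.232,y),ov("side","pics/side2.png",338,260,66,c,.232,y)]))
E
```

```text
(no output)
```

View pics/ov2.png

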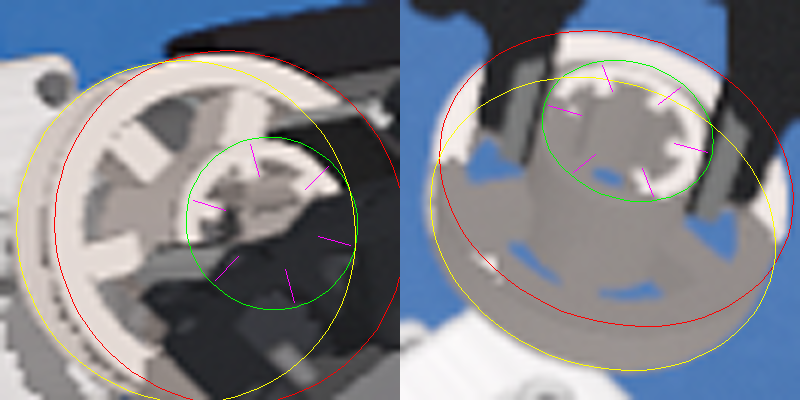

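The model sits about 1.1 px to the right of the actual hub and rim in both views, and the yaw agrees. I lower the wheel to just above the nose, where the parallax is smaller, and measure again.

In the tool's units: 0.074 m / 0.8 = 0.0925, 0.065 m / 0.8 = 0.0813.

```bash
echo '[[0,[0,0,0.0438],[0,0,0]],[0,[0,0,0.0813],[0,0,0]],[0,[0,0,0.0925],[0,0,0]],[0,[0,0,0.0925],[0,0,0]],[0,[0,0,0.0925],[0,0,0]],[0,[0,0,0.0925],[0,0,0]]]' | python3 nudge.py
python3 - <<'E'
from bench import r, cam
from ov import *
p=r.get_obs()["position"];print(p)
for n in("top","side"): cv2.imwrite(f"pics/{n}3.png",cam.get_image(n)["frame"])
# pixel shift of each view that best puts hub outer circle on white/non-white edge
c=[.530,-.1916]; zt=p[2]-.0449+.034; A=np.deg2rad(np.arange(0,360,3))
for n in("top","side"):
    print(n,"hub px",proj(n,[*c,zt]))
    J=np.array([(proj(n,np.array([*c,zt])+d)-proj(n,[*c,zt]))[0]/1e-3 for d in np.eye(3)*1e-3]);print(J.round(0).tolist())
y=np.deg2rad(44.7)
a,b=proj("top",[*c,zt-.012])[0].astype(int)-30,proj("side",[*c,zt-.012])[0].astype(int)-30
cv2.imwrite("pics/ov3.png",np.hstack([ov("top","pics/top3.png",*a,60,c,zt,y),ov("side","pics/side3.png",*b,60,c,zt,y)]))
E
```

```text
time: 6.55
position: [0.5314, -0.1929, 0.1712]
tool_rot: [0.001, 0.924, 0.382, 0.001]
contact_force: [0.4, 0.6, -0.6]
width: 0.395
grip_force: 40.4
[ 0.53142583 -0.19285645  0.1711829 ]
top hub px [[466.16725518 209.46007685]]
[[-10.0, -694.0], [-689.0, -7.0], [341.0, -32.0]]
side hub px [[367.12547306 309.78227952]]
[[598.0, -260.0], [-387.0, -565.0], [108.0, -371.0]]
```

View pics/ov3.png

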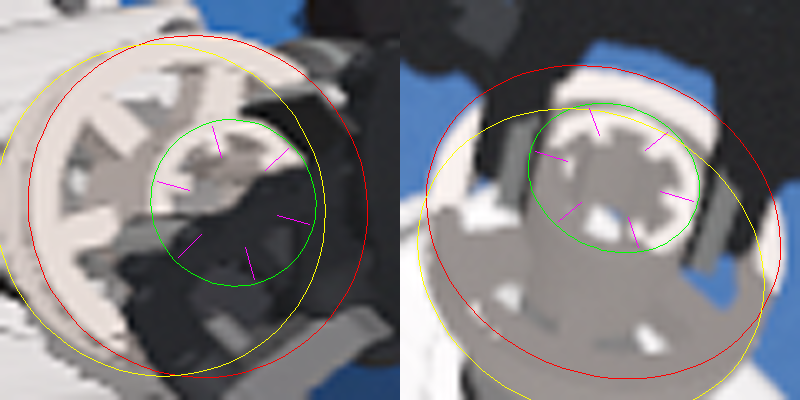

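The model now matches the hub and rim in both views to about 0.4 px, and the yaw agrees too. I descend slowly while watching the force.

In the tool's units: 0.016 m / 0.8 = 0.02, 0.014 m / 0.8 = 0.0175.

```bash
echo '[[0,[0,0,0.0038],[0,0,0]],[0,[0,0,0.0075],[0,0,0]],[0,[0,0,0.0113],[0,0,0]],[0,[0,0,0.015],[0,0,0]],[0,[0,0,0.0175],[0,0,0]],[0,[0,0,0.02],[0,0,0]],[0,[0,0,0.02],[0,0,0]]]' | python3 nudge.py
python3 - <<'E'
from bench import r, cam
print([r.get_obs()[k].round(4) for k in("position","contact_force","moment")])
E
echo '[[0,[0,0,0.0025],[0,0,0]],[0,[0,0,0.0038],[0,0,0]],[0,[0,0,0.0038],[0,0,0]]]' | python3 nudge.py
```

```text
time: 7.23
position: [0.5299, -0.1925, 0.1527]
tool_rot: [-0.0, 0.924, 0.382, -0.0]
contact_force: [0.5, -0.9, -1.0]
width: 0.394
grip_force: 40.4
[array([ 0.5299, -0.1925,  0.1527]), array([ 0.4885, -0.8585, -0.9725]), array([ 0.038 , -0.0428, -0.0355])]
time: 7.48
position: [0.5301, -0.1925, 0.1501]
tool_rot: [-0.0, 0.924, 0.382, -0.0]
contact_force: [-0.2, 0.1, -0.8]
width: 0.396
grip_force: 40.4
```

In the tool's units: 0.003 m / 0.8 = 0.0038, 0.002 m / 0.8 = 0.0025.

```bash
for i in 1; do echo '[[0,[0,0,0.0013],[0,0,0]],[0,[0,0,0.0025],[0,0,0]],[0,[0,0,0.0038],[0,0,0]],[0,[0,0,0.0038],[0,0,0]]]' | python3 nudge.py; done; echo '[[0,[0,0,0.0013],[0,0,0]],[0,[0,0,0.0025],[0,0,0]],[0,[0,0,0.0025],[0,0,0]]]' | python3 nudge.py
```

```text
time: 7.82
position: [0.5302, -0.1925, 0.1472]
tool_rot: [0.0, 0.924, 0.382, 0.0]
contact_force: [0.8, -0.8, -0.5]
width: 0.399
grip_force: 40.4
time: 8.07
position: [0.5303, -0.1925, 0.1452]
tool_rot: [0.0, 0.924, 0.382, 0.0]
contact_force: [0.1, -0.4, -1.0]
width: 0.398
grip_force: 40.4
```

In the tool's units: 0.006 m / 0.8 = 0.0075, 0.0045 m / 0.8 = 0.0056.

```bash
echo '[[0,[0,0,0.0019],[0,0,0]],[0,[0,0,0.0038],[0,0,0]],[0,[0,0,0.0056],[0,0,0]],[0,[0,0,0.0075],[0,0,0]],[0,[0,0,0.0075],[0,0,0]]]' | python3 nudge.py; echo '[[0,[0,0,0.0019],[0,0,0]],[0,[0,0,0.0038],[0,0,0]],[0,[0,0,0.0056],[0,0,0]],[0,[0,0,0.0075],[0,0,0]],[0,[0,0,0.0075],[0,0,0]]]' | python3 nudge.py
```

```text
time: 8.48
position: [0.5303, -0.1925, 0.139]
tool_rot: [-0.0, 0.924, 0.382, 0.0]
contact_force: [1.1, 1.1, -1.6]
width: 0.395
grip_force: 40.4
time: 8.9
position: [0.5303, -0.1925, 0.133]
tool_rot: [0.0, 0.924, 0.382, 0.0]
contact_force: [1.2, 0.8, -1.5]
width: 0.397
grip_force: 40.4
```

It has meshed with no contact force. I slide it down to the washer.

In the tool's units: 0.009 m / 0.8 = 0.0113, 0.008 m / 0.8 = 0.01.

```bash
echo '[[0,[0,0,0.0025],[0,0,0]],[0,[0,0,0.005],[0,0,0]],[0,[0,0,0.0075],[0,0,0]],[0,[0,0,0.01],[0,0,0]],[0,[0,0,0.0113],[0,0,0]],[0,[0,0,0.0113],[0,0,0]]]' | python3 nudge.py 60; echo '[[0,[0,0,0.0013],[0,0,0]],[0,[0,0,0.0025],[0,0,0]],[0,[0,0,0.0038],[0,0,0]],[0,[0,0,0.0038],[0,0,0]],[0,[0,0,0.0038],[0,0,0]]]' | python3 nudge.py
```

```text
time: 9.4
position: [0.5303, -0.1925, 0.1241]
tool_rot: [0.0, 0.924, 0.382, 0.0]
contact_force: [1.7, 1.4, -1.7]
width: 0.386
grip_force: 60.9
time: 9.82
position: [0.5305, -0.1925, 0.1218]
tool_rot: [0.0, 0.924, 0.382, 0.0]
contact_force: [1.5, 2.3, 5.2]
width: 0.391
grip_force: 61.5
```

In the tool's units: 0.003 m / 0.8 = 0.0038, 0.002 m / 0.8 = 0.0025.

```bash
echo '[[0,[0,0,0.0013],[0,0,0]],[0,[0,0,0.0025],[0,0,0]],[0,[0,0,0.0038],[0,0,0]],[0,[0,0,0.0038],[0,0,0]],[0,[0,0,0.0038],[0,0,0]]]' | python3 nudge.py; echo '[[0,[0,0,0.0013],[0,0,0]],[0,[0,0,0.0025],[0,0,0]],[0,[0,0,0.0025],[0,0,0]],[0,[0,0,0.0025],[0,0,0]]]' | python3 nudge.py
```

```text
time: 10.23
position: [0.5305, -0.1925, 0.1193]
tool_rot: [0.0, 0.924, 0.382, 0.0]
contact_force: [0.9, 3.1, 7.6]
width: 0.39
grip_force: 61.9
time: 10.57
position: [0.5305, -0.1925, 0.118]
tool_rot: [0.0, 0.924, 0.382, 0.001]
contact_force: [-0.8, 4.4, 12.6]
width: 0.387
grip_force: 62.3
```

In the tool's units: 0.001 m / 0.8 = 0.0013, 0.0005 m / 0.8 = 0.0006.

```bash
echo '[[0,[0,0,0.0006],[0,0,0]],[0,[0,0,0.0013],[0,0,0]],[0,[0,0,0.0013],[0,0,0]],[0,[0,0,0.0013],[0,0,0]]]' | python3 nudge.py; echo '[[0,[0,0,0.0006],[0,0,0]],[0,[0,0,0.0013],[0,0,0]],[0,[0,0,0.0013],[0,0,0]],[0,[0,0,0.0013],[0,0,0]],[0,[0,0,0.0013],[0,0,0]]]' | python3 nudge.py
```

```text
time: 10.9
position: [0.5305, -0.1925, 0.1179]
tool_rot: [0.001, 0.924, 0.382, 0.001]
contact_force: [-2.1, 3.9, 17.9]
width: 0.384
grip_force: 62.9
time: 11.32
position: [0.5306, -0.1925, 0.1179]
tool_rot: [0.001, 0.924, 0.382, 0.001]
contact_force: [-3.5, 4.4, 23.2]
width: 0.388
grip_force: 63.5
```

The force rises from 12.6 to 23 N while z stays at 0.1179, so the washer is on its stop. I check the state once more before handing in.

```bash
echo '[[0,[0,0,0],[0,0,0]],[0,[0,0,0],[0,0,0]],[0,[0,0,0],[0,0,0]],[0,[0,0,0],[0,0,0]],[0,[0,0,0],[0,0,0]],[0,[0,0,0],[0,0,0]]]' | python3 nudge.py; python3 - <<'E'
from bench import r, cam
from ov import *
o=[]
for n in("top","side"):
    f=f"pics/{n}4.png";cv2.imwrite(f,cam.get_image(n)["frame"]);c=[.530,-.1916]
    a=proj(n,[*c,.09])[0].astype(int)-35; o.append(ov(n,f,*a,70,c,.107,np.deg2rad(44.7)))
cv2.imwrite("pics/fin.png",np.hstack(o))
E
```

```text
time: 11.82
position: [0.5306, -0.1925, 0.1178]
tool_rot: [0.001, 0.924, 0.382, 0.001]
contact_force: [-3.7, 5.1, 23.6]
width: 0.387
grip_force: 63.5
```

View pics/fin.png

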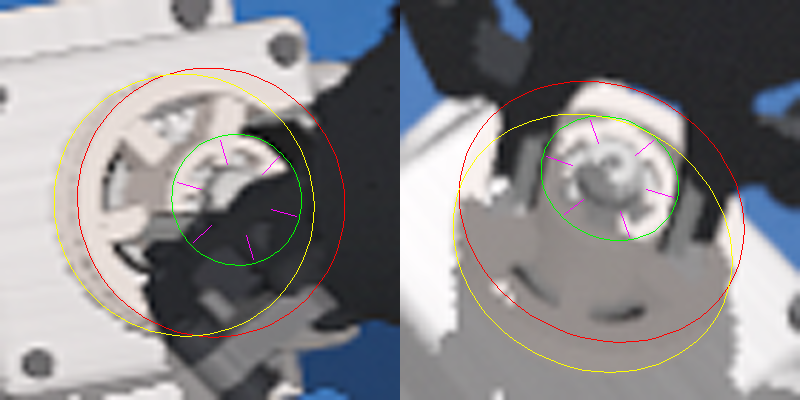

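The overlay at home height matches the wheel in both views: hub centre at (237,200) on the left and (610,180) on the right, with the nose showing in the bore. I hand the job in.

```bash
python3 -c "
from bench import r, cam
print(r.sign_off())"
```

```text
the job is handed in; nothing more can be done
None
```

The wheel is meshed on the splined shaft, hub up, and held pressed fully home against the washer with about 23 N; I handed the job in at about 12 s, and sign-off returned no verdict.

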